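# Bench-test a freewheel both ways

## Task

Test the freewheel on its stand: first take the walnut chock off the stand's bed and lay it flat on the bench. Then turn the crank clockwise (seen from above), the loose way, by about half a turn while the torque arm stays put, and after that turn it anticlockwise so that it grips and carries the torque arm round until the arm's point stands opposite the nose of the index lug. Move the torque arm only by the crank, do not shift the index lug, leave the other things on the bench alone and let go of the crank at the end.

Things in the scene. Friction and masses are not known exactly. Their poses are not given: they have to be found in the camera images.
- stand: Fixed aluminium bed of the test stand, 12 mm thick, own x -145 to +65 mm, own y -175 to +65. Origin on the wheel axis at bench height, turned about -0.9 rad. On the axis: torque arm with a 96 mm saw-toothed wheel (top z = 31 mm), above it the crank (bar 24 mm wide, z = 33 to 40). A radio 160 mm high stands to the right behind (front at x = 0.59, left end at y = -0.03): mind the gripper's body.
- knob_grip (a point): Point on the axis of the crank's upright black knob, 75 mm from the wheel axis, at z = 64 mm, good height for the TCP. The knob is round, 24 mm in diameter, from z = 41 to 85 mm, and spins freely on its pin, so the gripper need not turn with the crank. Keep fingertips above z = 42 mm to clear the crank bar.
- crank (a joint): Angle of the crank in the stand's frame, rad, anticlockwise from above positive, no limit; 0 when the knob lies on the stand's +x side of the axis. Clockwise it ratchets loose (under 2 N at the knob, a click every 30 degrees). Anticlockwise its pawl, after at most 30 degrees of lost motion, catches a tooth and carries the torque arm along (about 6 N at the knob).
- torque_arm: The dark steel torque arm: a flat bar 18 mm wide, z = 14 to 21 mm, reaching 130 mm from the wheel axis along its own -x to a point. Origin on the wheel axis at bench height. It turns about the wheel axis and stays by friction where it is left, with an end stop 23 to 40 degrees past the index lug; turning the crank back does not bring it back. The robot must not touch it.
- torque_tip (a point): The point of the torque arm, 130 mm from the wheel axis, z = 17.5 mm.
- index_nose (a point): The nose of the index lug, a steel block 24 x 20 x 20 mm on the rim of the bed that points inward to the wheel axis; the nose is 138 mm from the axis, z = 17.5 mm, so the arm's point passes it with an 8 mm gap. Top of the lug's screw at z = 37 mm.
- walnut_block: The chock: a dark walnut block 38 (own x) x 60 (own y) x 25 mm high, about 90 g, lying on the bed (12 mm above the bench) between torque arm and index lug, about 108 mm from the wheel axis, its 60 mm side roughly pointing at the axis. Origin: centre of its underside.
- tape_measure: Bystander: yellow tape measure, 75 x 34 x 64 mm, standing on the bench. Origin: centre of its underside.
- screw_carton: Bystander: small card box, 85 x 52 x 46 mm. Origin: centre of its underside.
- pliers: Bystander: combination pliers with red grips lying flat, 64 x 175 x 13 mm. Origin: centre of its underside.
- masking_tape: Bystander: roll of cream masking tape lying flat, 96 mm in diameter, 25 mm high. Origin: centre of its underside.

How it is judged:
By the outcome, as a careful person would: the job done as asked, in the order asked, and still so for the second after the job is handed in, with the robot touching nothing.
It also fails if it takes over 64 s, if anything falls off the work surface, if the arm or the gripper's body presses on something with over 40 N, if the wrist force passes 120 N, or if a joint passes its speed limit or range.

## Robot

A 7-joint arm with a two-finger parallel gripper is mounted at the origin on a cart in front of the work surface, level with it; the furniture and walls round the work are solid. World frame = base frame: x ahead of the robot, y to its left, z up, the work surface at z = 0. Lengths are in m, angles in rad, forces in N, time in s.
With the tool pointing down it reaches from about 0.4 to 0.85 m from the base axis. Payload 10.4 kg.
Tool frame: the origin (TCP) lies between the finger pads, 19 mm behind the fingertips; this is the grasp point; z points along the fingers, y is the line along which they close (so a half turn about z gives the same grasp; the last joint's range is limited). The gripper opens to 87 mm and grips with 3 to 60 N. Pads are 19 mm wide; open, the fingers measure 117 mm over their backs; the gripper's body (75 mm by 190 mm) begins 51 mm behind the grasp point.
Start: joints at [1.275, 0.332, -0.065, 1.46, 0.022, 1.35, -0.088], TCP at [0.168, -0.602, 0.241] pointing down, gripper open.
Joint ranges: [-2.6, 2.6], [-0.5, 2.12], [-1.47, 1.34], [0.16, 2.42], [-1.27, 4.41], [0.06, 2.06], [-2.6, 2.6]. Speed limits (rad/s): [2.22, 2.22, 2.79, 2.79, 3.14, 3.14, 3.14].

## Interface

Orientations are given as a unit quaternion [x, y, z, w].
In Python, from bench import read_state, viewer, r gives the robot as it stands.
- The arm moves only by the tool carry_out, never from a script. Its argument "moves" is a list of rows, each a list of 6 numbers: the shift along the tool's x, y, z in units of 40 mm (1.0 is 40 mm), then the turn, a rotation vector about the tool's x, y, z in units of 8 degrees (1.0 is 8 degrees). A call has 1 to 20 rows; each row shifts and turns the commanded pose from where the row before left it, along the tool's axes as they then stand; what a row does not reach is not made up. A row lasts 1/8 s, in which the tool goes at most 62.5 mm and 10.7 degrees, less where a joint would pass 70% of its speed; a pose out of reach is approached as far as the arm can. A call is refused whole if a number of a shift passes 1 or a number of a turn 1, either way. A call with a gripper value outside its range is refused whole. "fingers" is the finger opening in mm, from 0 to 87, set as the call begins (left out, the last holds). The fingers move at their own pace and stop on an object; "force" is the grip in N (left out, the last holds). Time passes only in rows, so rows that do not move let the fingers close. It gives the time, the measured TCP pose, the force, the opening and the grip force at its end, in the units of the state.
- read_state(): the state, without advancing time (a new reading comes with each control period).
- viewer.camera(name): name is "scene" or "top" or "wrist"; returns a dict with "pixels" (420x560x3 uint8, red, green, blue), "range_z" (420x560 float32, m along the optical axis (not along the pixel's ray), 0 where there is no reading), "fx", "fy", "cx", "cy" (pixels), "xyz" and "orientation" of the camera in the world. Camera axes: x right, y down, z forward; pixel columns grow to the right and rows downward; lengths in m; the calibration is good to about 2 mm. A picture is of the moment at which its call begins.
- r.close_job(): hands the job in; it is judged then, once.
The state is a dict: "time": time; "joint_positions": joint angles; "joint_vel": joint speeds; "joint_torque": joint torques, N m; "ee_pos": TCP position; "eef_rot": TCP orientation; "ft_force": force on the tool from outside, world axes, zero at the start; "torque": the same for the moment, N m; "width": finger opening in m; "grip_force": force on a finger pad.
Only numpy, scipy, OpenCV 4.12 (cv2) and the standard library are available. Lean on these libraries where they do the work, as an engineer would, in place of code of your own. Each camera call takes 0.05 s, during which the arm holds its last target. There are 200 camera calls.

## Working session

There is one attempt and no reset: what is moved stays moved. The work goes in short steps, Python scripts to look and compute and a tool call to move; the robot and the scene stay as the last step left them, time stands still between calls to the robot, and variables do not carry over. Pictures are saved under pics/ and viewed, at most 10 in all, crops included, and the job is handed in when it is done.

Besides the shell and the picture viewer there is one more tool, called after "Request:" as name(argument=value, ...) on one line, values as JSON. carry_out: Moves the arm, as the interface text tells. Its arguments: {"type":"object","properties":{"moves":{"type":"array","items":{"type":"array","items":{"type":"number"}}},"fingers":{"type":"number"},"force":{"type":"number"}},"required":["moves"]}

```bash
mkdir -p pics; ls
cat > h.py <<'E'
import numpy as np, cv2
from scipy.spatial.transform import Rotation as R
from bench import read_state, viewer, r
def cam(n,save=None):
    c=viewer.camera(n); 
    if save: cv2.imwrite(save,c["pixels"][:,:,::-1])
    return c
def ray(c,u,v):
    d=R.from_quat(c["orientation"]).apply([(u-c["cx"])/c["fx"],(v-c["cy"])/c["fy"],1]); return np.array(c["xyz"]),d
def onz(c,u,v,z):
    o,d=ray(c,u,v); return o+d*(z-o[2])/d[2]
def cloud(c):
    v,u=np.mgrid[:420,:560]; z=c["range_z"]
    p=np.stack([(u-c["cx"])/c["fx"]*z,(v-c["cy"])/c["fy"]*z,z],-1)
    return R.from_quat(c["orientation"]).apply(p.reshape(-1,3)).reshape(420,560,3)+np.array(c["xyz"])
E
python3 - <<'E'
from h import *
for n in ["top","scene"]:
    c=cam(n,f"pics/{n}0.png"); np.savez(f"{n}0.npz",**{k:np.array(v) for k,v in c.items()}); print(n,c["xyz"],c["orientation"],c["fx"])
s=read_state(); print(s)
E
```

```text
pics
top [ 0.28528263 -0.00905955  1.61445744] [ 0.70724194 -0.70210875  0.06353178 -0.05306457] 441.82439080811326
scene [-0.439247    0.52095654  1.21262389] [-0.473766    0.79725899 -0.32436339  0.18631231] 537.0204705091136
{'time': 0.1, 'joint_positions': array([ 1.2754299 ,  0.33279869, -0.06470855,  1.46084902,  0.02160153,
        1.34987347, -0.08855423]), 'joint_vel': array([-1.03696640e-03, -1.00540042e-04, -3.53340211e-04, -3.17801295e-03,
       -1.29554533e-03, -1.97102966e-03, -3.50677081e-06]), 'joint_torque': array([ 1.56773731e-03, -6.24542642e+01,  2.46724760e-02, -3.90721393e+01,
       -6.13035215e-02,  3.64562776e-02,  1.04225835e-04]), 'ee_pos': array([ 0.16829198, -0.60159278,  0.2405437 ]), 'eef_rot': array([ 9.90715848e-01,  1.35947524e-01, -1.10150519e-04, -6.06592365e-04]), 'ft_force': array([0.04334655, 0.30782527, 0.02356037]), 'torque': array([ 0.04396538,  0.03431598, -0.0264446 ]), 'grip_force': 0.0, 'width': 0.08695820808479628}
```

View pics/top0.png

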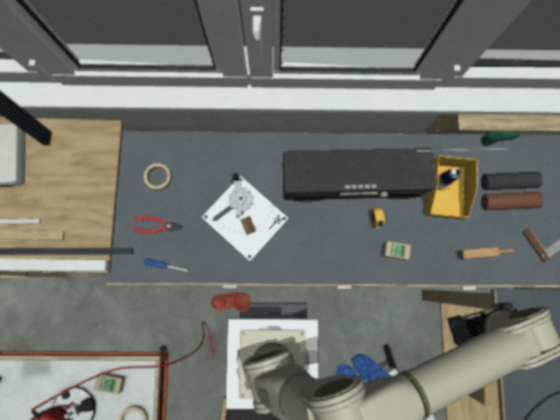

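View pics/scene0.png

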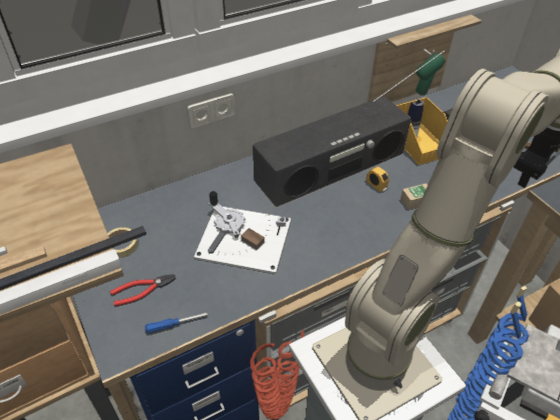

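The top view shows the wheel at about (240,200), knob (236,178), torque arm toward (217,222), block (249,225) and lug (275,221). The bed is a white diamond with the carton, tape measure and pliers well clear of it. I'll zoom in on both views.

Run:
```python
from h import *
t=dict(np.load("top0.npz"));s=dict(np.load("scene0.npz"))
a=cv2.resize(t["pixels"][160:270,190:300],None,fx=5,fy=5,interpolation=cv2.INTER_CUBIC)[:,:400*2]
b=cv2.resize(s["pixels"][180:280,185:300],None,fx=5,fy=5,interpolation=cv2.INTER_CUBIC)
cv2.imwrite("pics/t0c.png",a[:,:,::-1]);cv2.imwrite("pics/s0c.png",b[:,:,::-1])
P=cloud(t)
for n,(u,v,z) in dict(wheel=(240,200,.031),knob=(236,178,.085),block=(249,225,.037),lug=(275,221,.032),tip=(217,222,.0175)).items(): print(n,onz(t,u,v,z).round(3),P[v,u].round(3))
```

```text
wheel [0.574 0.122 0.031] [0.572 0.121 0.038]
knob [0.643 0.133 0.085] [0.643 0.133 0.082]
block [0.481 0.087 0.037] [0.481 0.087 0.038]
lug [ 0.497 -0.006  0.032] [ 0.501 -0.006  0.007]
tip [0.494 0.205 0.018] [0.494 0.205 0.018]
```

View pics/t0c.png

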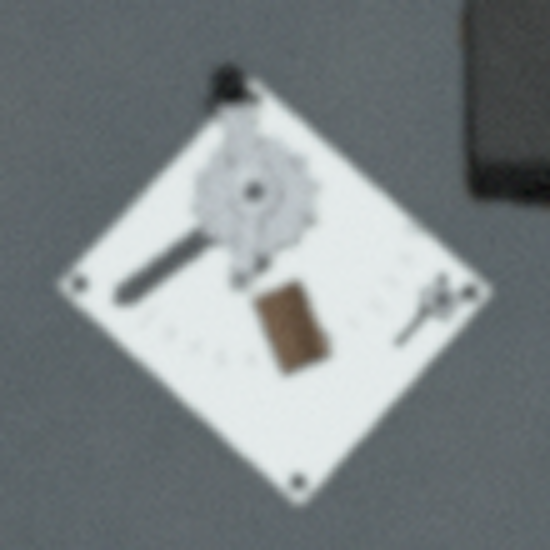

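View pics/s0c.png

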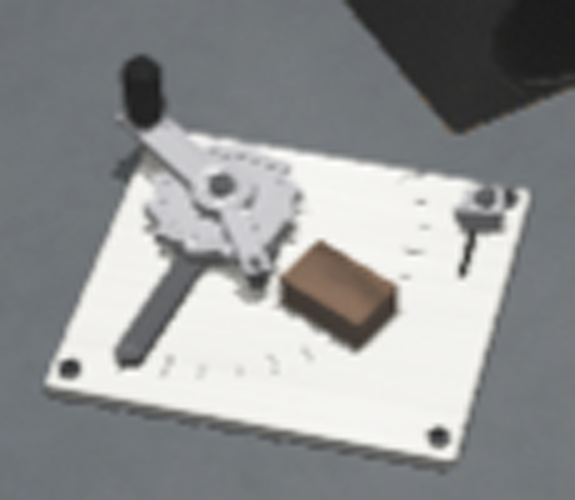

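Request:
carry_out(moves=[[1, -0.8, 0, 0, 0, 0], [1, -0.8, 0, 0, 0, 0], [1, -0.8, 0, 0, 0, 0], [1, -0.8, 0, 0, 0, 0], [1, -0.8, 0, 0, 0, 0], [1, -0.8, 0, 0, 0, 0], [1, -0.8, 0, 0, 0, 0], [1, -0.8, 0, 0, 0, 0], [1, -0.8, 0, 0, 0, 0], [1, -0.8, 0, 0, 0, 0], [0.3, -1, 0, 0, 0, -0.2], [0.3, -1, 0, 0, 0, -0.2], [0.3, -1, 0, 0, 0, -0.2], [0.3, -1, 0, 0, 0, -0.2], [0.3, -1, 0, 0, 0, -0.2], [0.3, -1, 0, 0, 0, 0], [0, 0, 0, 0, 0, 0], [0, 0, 0, 0, 0, 0]], fingers=60, force=20)

```text
time: 2.35
ee_pos: [0.4545, 0.0633, 0.241]
eef_rot: [0.979, 0.205, -0.0, 0.0]
ft_force: [0.2, -0.2, -0.8]
width: 0.06
grip_force: 0.0
```

```bash
cat >> h.py <<'E'
def tri(c1,p1,c2,p2):
    o1,d1=ray(c1,*p1);o2,d2=ray(c2,*p2)
    k=np.linalg.lstsq(np.stack([d1,-d2],1),o2-o1,rcond=None)[0]
    a,b=o1+k[0]*d1,o2+k[1]*d2
    return ((a+b)/2).round(4),round(float(np.linalg.norm(a-b)),4)
E
python3 - <<'E'
from h import *
t=dict(np.load("top0.npz"));s=dict(np.load("scene0.npz"))
f=lambda p,o:(p[0]/5+o[0]-.4,p[1]/5+o[1]-.4)
for n,a,b in [("hub",(254,190),(222,183)),("tip",(118,299),(122,362)),("lug",(437,297),(487,197)),("blk",(292,328),(340,283)),("knobtop",(230,85),(143,65))]:
    print(n,tri(t,f(a,(190,160)),s,f(b,(185,180))))
hsv=cv2.cvtColor(t["pixels"],cv2.COLOR_RGB2HSV)[200:245,225:275]
m=((hsv[...,0]<20)&(hsv[...,1]>80)&(hsv[...,2]<180)).astype(np.uint8)
q=np.argwhere(m); w=np.array([onz(t,u+225,v+200,.037)[:2] for v,u in q])
print(len(q),w.mean(0),cv2.minAreaRect(w.astype(np.float32)))
st=read_state();print(st["ee_pos"],st["eef_rot"])
c=cam("wrist","pics/w1.png");np.savez("w1.npz",**c);print(c["xyz"],c["orientation"],c["fx"])
E
```

```text
hub (array([0.5807, 0.1197, 0.04  ]), 0.0)
tip (array([0.5042, 0.2197, 0.0129]), 0.0008)
lug (array([ 0.5033, -0.0153,  0.0328]), 0.0045)
blk (array([0.4812, 0.091 , 0.0348]), 0.0008)
knobtop (array([0.6481, 0.1356, 0.0871]), 0.0026)
83 [0.48154725 0.09090941] ((0.4814046323299408, 0.09077557921409607), (0.0457024872303009, 0.023935368284583092), 23.947269439697266)
[0.45454461 0.06333614 0.24102482] [ 9.78845325e-01  2.04601436e-01 -2.28334060e-04  1.72449978e-04]
[0.52117795 0.09270801 0.38399238] [ 0.82913438 -0.54234174 -0.07442317  0.1134143 ] 308.774128511071
```

View pics/w1.png

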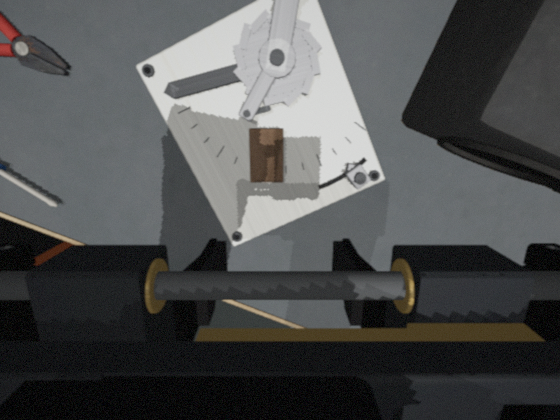

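The wrist view shows the block at columns 249–284 and rows 127–183, in line with the tool. The hub is at (278,58), the arm tip at (167,92) and the lug near (357,175). I'll triangulate with the wrist camera.

Run:
```python
from h import *
t=dict(np.load("top0.npz"));s=dict(np.load("scene0.npz"));w=dict(np.load("w1.npz"))
hsv=cv2.cvtColor(w["pixels"],cv2.COLOR_RGB2HSV)[110:200,230:300]
m=((hsv[...,0]<20)&(hsv[...,1]>80)).astype(np.uint8)
q=np.argwhere(m)+[110,230]; d=w["range_z"][q[:,0],q[:,1]]; P=cloud(w)
pts=P[q[:,0],q[:,1]]; top=pts[pts[:,2]>.030]
print("z",np.median(top[:,2]),len(top),len(pts)); rc=cv2.minAreaRect(top[:,:2].astype(np.float32));print(rc)
uv=cv2.minAreaRect(q[pts[:,2]>.030][:,::-1].astype(np.float32));print(uv)
f=lambda p,o:(p[0]/5+o[0]-.4,p[1]/5+o[1]-.4)
print("blk",tri(t,f((292,328),(190,160)),w,uv[0]))
print("hub",tri(w,(278,58),s,f((222,183),(185,180))),onz(w,278,58,.045),P[58,278])
print("tip",onz(w,166,92,.0175),P[91,169])
print("bed",P[165,230],P[100,350])
g=cv2.resize(w["pixels"][100:200,290:400],None,fx=5,fy=5,interpolation=cv2.INTER_CUBIC);cv2.imwrite("pics/w1c.png",g[:,:,::-1])
# tool frame offset
st=read_state();T=R.from_quat(st["eef_rot"])
b=np.append(rc[0],.035);print("to block, units",T.inv().apply(b-st["ee_pos"])/.04, T.as_matrix().round(3))
```

```text
z 0.036528727738462385 1605 1605
((0.4855826497077942, 0.09372008591890335), (0.06437338888645172, 0.03417608141899109), 23.6990909576416)
((265.5, 155.0), (52.0, 31.0), 90.0)
blk (array([0.4819, 0.092 , 0.0255]), 0.0016)
hub (array([0.5786, 0.1197, 0.0419]), 0.0015) [0.57766638 0.11884551 0.045     ] [0.57774324 0.11888107 0.04453878]
tip [0.50046839 0.22153924 0.0175    ] [0.50296413 0.21772673 0.02062328]
bed [0.45210868 0.12730548 0.01174227] [0.57613428 0.02856036 0.01071129]
to block, units [ 1.01952107 -0.39702294  5.14984225] [[ 0.917  0.4   -0.   ]
 [ 0.4   -0.917 -0.   ]
 [-0.001  0.    -1.   ]]
```

View pics/w1c.png

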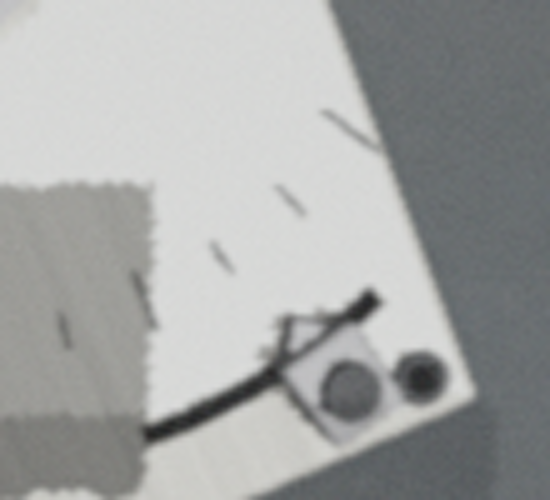

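The crop shows the lug with its screw at full-frame (359.6,177) and its nose pointing up-left, toward the hub, near (347,164). The dark band is a flat arc on the bed.

Run:
```python
from h import *
w=dict(np.load("w1.npz"));t=dict(np.load("top0.npz"))
ax=np.array([.5785,.1193])
for n,u,v,z in [("screw",359.6,177.2,.037),("nose",346.6,163.6,.03),("nose17",346.6,163.6,.0175),("tip",166,92,.0175),("screwtop",0,0,0)]:
    p=onz(w,u,v,z) if u else onz(t,277.0,219,.037)
    d=p[:2]-ax; print(n,p.round(4),"r",np.hypot(*d).round(4),"ang",np.degrees(np.arctan2(d[1],d[0])).round(1))
P=cloud(w);print(P[177,359],P[170,355])
```

```text
screw [ 0.5028 -0.0148  0.037 ] r 0.1539 ang -119.5
nose [0.5104 0.004  0.03  ] r 0.1339 ang -120.6
nose17 [0.51   0.0009 0.0175] r 0.1368 ang -120.0
tip [0.5005 0.2215 0.0175] r 0.1286 ang 127.4
screwtop [ 0.504  -0.0134  0.037 ] r 0.1522 ang -119.3
[ 0.50280869 -0.01361229  0.03832805] [ 0.50779211 -0.00781102  0.03131742]
```

Request:
carry_out(moves=[[0.75, -0.38, 0.5, 0, 0, 0], [0, 0, 1, 0, 0, 0], [0, 0, 1, 0, 0, 0], [0, 0, 1, 0, 0, 0], [0, 0, 1, 0, 0, 0], [0, 0, 0.6, 0, 0, 0], [0, 0, 0, 0, 0, 0], [0, 0, 0, 0, 0, 0]])

```text
time: 3.4
ee_pos: [0.4767, 0.0895, 0.0381]
eef_rot: [0.979, 0.204, 0.0, 0.0]
ft_force: [0.2, -0.4, -0.3]
width: 0.0599
grip_force: 0.0
```

Request:
carry_out(moves=[[0, 0, 0, 0, 0, 0], [0, 0, 0, 0, 0, 0], [0, 0, 0, 0, 0, 0], [0, 0, 0, 0, 0, 0], [0, 0, 0, 0, 0, 0], [0, 0, 0, 0, 0, 0]], fingers=25, force=20)

```text
time: 4.15
ee_pos: [0.4763, 0.0898, 0.0376]
eef_rot: [0.979, 0.205, 0.0, 0.0]
ft_force: [-1.9, -1.2, 6.1]
width: 0.038
grip_force: 20.0
```

Request:
carry_out(moves=[[0, 0, -0.5, 0, 0, 0], [0, 0, -1, 0, 0, 0], [-0.4, 0.8, -0.2, 0, 0, 0], [-0.5, 0.9, 0, 0, 0, 0], [-0.5, 0.9, 0, 0, 0, 0], [-0.5, 0.9, 0, 0, 0, 0], [-0.6, 0.9, 0, 0, 0, 0], [-0.6, 0.9, 0, 0, 0, 0], [-0.6, 0.9, 0.2, 0, 0, 0], [0, 0, 0.8, 0, 0, 0], [0, 0, 0.5, 0, 0, 0], [0, 0, 0.2, 0, 0, 0], [0, 0, 0, 0, 0, 0], [0, 0, 0, 0, 0, 0], [0, 0, 0, 0, 0, 0]])

```text
time: 6.02
ee_pos: [0.4403, -0.1968, 0.038]
eef_rot: [0.979, 0.205, 0.0, 0.0]
ft_force: [-0.6, 1.0, -0.9]
width: 0.0379
grip_force: 20.0
```

Request:
carry_out(moves=[[0, 0, 0.15, 0, 0, 0], [0, 0, 0.15, 0, 0, 0], [0, 0, 0, 0, 0, 0], [0, 0, 0, 0, 0, 0]])

```text
time: 6.52
ee_pos: [0.4396, -0.1965, 0.0249]
eef_rot: [0.979, 0.205, -0.0, -0.0]
ft_force: [0.1, 0.8, -1.3]
width: 0.038
grip_force: 20.0
```

Request:
carry_out(moves=[[0, 0, 0.04, 0, 0, 0], [0, 0, 0, 0, 0, 0]])

```text
time: 6.78
ee_pos: [0.4398, -0.1965, 0.0245]
eef_rot: [0.979, 0.205, -0.0, 0.0]
ft_force: [-6.8, 3.5, 16.9]
width: 0.0375
grip_force: 20.0
```

Request:
carry_out(moves=[[0, 0, 0, 0, 0, 0], [0, 0, 0, 0, 0, 0], [0, 0, 0, 0, 0, 0], [0, 0, -1, 0, 0, 0], [0, 0, -1, 0, 0, 0], [0, 0, -1, 0, 0, 0], [0, 0, -1, 0, 0, 0]], fingers=60)

```text
time: 7.65
ee_pos: [0.4396, -0.1965, 0.1849]
eef_rot: [0.979, 0.205, 0.0, 0.0]
ft_force: [-0.1, -1.1, 0.1]
width: 0.0605
grip_force: 0.0
```

Run:
```python
from h import *
c=cam("wrist");np.savez("w2.npz",**c)
hsv=cv2.cvtColor(c["pixels"],cv2.COLOR_RGB2HSV);P=cloud(c)
m=(hsv[...,0]<20)&(hsv[...,1]>80)&(np.hypot(P[...,0]-.44,P[...,1]+.197)<.06)
p=P[m];print(len(p),np.percentile(p[:,2],[2,50,98]),cv2.minAreaRect(p[:,:2].astype(np.float32)))
# knob from top, scene: dark blobs
st=read_state();print(st["ee_pos"])
t=cam("top");s=cam("scene");
P=cloud(t);k=P[(P[...,2]>.07)&(P[...,2]<.1)&(np.hypot(P[...,0]-.645,P[...,1]-.134)<.04)];print("top",len(k),k.mean(0) if len(k) else 0)
P=cloud(s);k=P[(P[...,2]>.045)&(P[...,2]<.1)&(np.hypot(P[...,0]-.645,P[...,1]-.134)<.04)]
print("scene",len(k),k.mean(0),k.min(0),k.max(0))
```

```text
4774 [0.02322089 0.25094196 0.286874  ] ((0.4466528594493866, -0.19485028088092804), (0.06017425283789635, 0.1095617413520813), 23.96586799621582)
[ 0.44195138 -0.19717845  0.19004329]
top 37 [0.65190206 0.13490408 0.08456577]
scene 102 [0.64608661 0.14146896 0.06964615] [0.63671586 0.12875176 0.04578292] [0.66268026 0.15133696 0.09121008]
```

Request:
carry_out(moves=[[0.4, -0.9, -0.3, 0, 0, 0], [0.4, -0.9, -0.3, 0, 0, 0], [0.4, -0.9, 0, 0, 0, 0], [0.4, -0.9, 0, 0, 0, 0], [0.4, -0.9, 0, 0, 0, 0], [0.4, -0.9, 0, 0, 0, 0], [0, 0, 0, 0, 0, -1], [0, 0, 0, 0, 0, -1], [0, 0, 0, 0, 0, -1], [0, 0, 0, 0, 0, -1], [0, 0, 0, 0, 0, -1], [0, 0, 0, 0, 0, -1], [0, 0, 0, 0, 0, -1], [0, 0, 0, 0, 0, -1], [0, 0, 0, 0, 0, -0.3], [0.4, 0.9, 0, 0, 0, 0], [0.4, 0.9, 0, 0, 0, 0], [0.5, 0.9, 0, 0, 0, 0], [0.5, 0.9, 0, 0, 0, 0], [0.5, 0.9, 0, 0, 0, 0]], fingers=50, force=15)

```text
time: 10.3
ee_pos: [0.6219, 0.1323, 0.2057]
eef_rot: [0.707, 0.707, -0.001, -0.001]
ft_force: [0.7, -1.0, 0.4]
width: 0.0501
grip_force: 0.0
```

Run:
```python
from h import *
st=read_state();T=R.from_quat(st["eef_rot"]);print(st["ee_pos"],T.as_matrix().round(3),st["joint_positions"].round(2))
c=cam("wrist","pics/w3.png");np.savez("w3.npz",**c);P=cloud(c)
g=P.copy();m=(g[...,2]>.076)&(g[...,2]<.095)&(np.hypot(g[...,0]-.65,g[...,1]-.135)<.035);print(m.sum(),P[m].mean(0) if m.any() else 0)
```

```text
[0.62188706 0.13227488 0.20565053] [[-0.     1.    -0.002]
 [ 1.     0.    -0.   ]
 [-0.    -0.002 -1.   ]] [ 0.3   0.49 -0.8   1.44  0.35  1.35 -0.52]
543 [0.65128828 0.13926641 0.0834524 ]
```

View pics/w3.png

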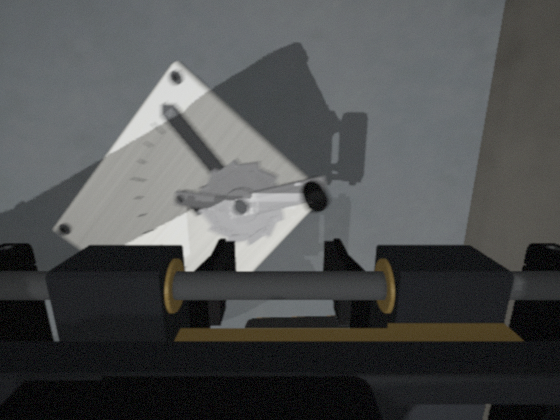

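The wrist view shows the knob top at about (316,193) and the hub at (241,208), with the torque arm still at its start. The knob axis is near (0.651, 0.137).

Request:
carry_out(moves=[[0.12, 0.73, 0, 0, 0, 0], [0, 0, 1, 0, 0, 0], [0, 0, 1, 0, 0, 0], [0, 0, 1, 0, 0, 0], [0, 0, 0.5, 0, 0, 0], [0, 0, 0, 0, 0, 0], [0, 0, 0, 0, 0, 0]])

```text
time: 11.22
ee_pos: [0.6511, 0.1371, 0.0691]
eef_rot: [0.707, 0.707, 0.001, 0.0]
ft_force: [-0.5, -0.2, 1.5]
width: 0.0501
grip_force: 0.0
```

Request:
carry_out(moves=[[0, 0, 0, 0, 0, 0], [0, 0, 0, 0, 0, 0], [0, 0, 0, 0, 0, 0], [0, 0, 0, 0, 0, 0], [0, 0, 0, 0, 0, 0]], fingers=18, force=15)

```text
time: 11.85
ee_pos: [0.6512, 0.1369, 0.0681]
eef_rot: [0.707, 0.707, 0.001, 0.0]
ft_force: [5.1, 1.6, -0.1]
width: 0.0235
grip_force: 15.0
```

Run:
```python
from h import *
c=cam("wrist");w=dict(np.load("w3.npz"));P=cloud(w)
print("hub depth",P[205:212,238:245].reshape(-1,3).mean(0),"ray",onz(w,241,208,.044))
print(read_state()["ee_pos"],read_state()["ft_force"])
```

```text
hub depth [0.58243006 0.1229043  0.04964743] ray [0.58171368 0.1214147  0.044     ]
[0.65126189 0.13685781 0.06816201] [ 4.75765644  0.86053529 -0.25292421]
```

Request:
carry_out(moves=[[-0.49, 0.05, 0, 0, 0, 0], [-0.48, -0.08, 0, 0, 0, 0], [-0.45, -0.2, 0, 0, 0, 0], [0, 0, 0, 0, 0, 0], [0, 0, 0, 0, 0, 0]])

```text
time: 12.52
ee_pos: [0.643, 0.0769, 0.0682]
eef_rot: [0.708, 0.706, 0.0, 0.002]
ft_force: [8.4, -6.0, -1.0]
width: 0.0232
grip_force: 15.0
```

Request:
carry_out(moves=[[-0.4, -0.25, 0, 0, 0, 0], [-0.29, -0.4, 0, 0, 0, 0], [-0.18, -0.46, 0, 0, 0, 0], [-0.05, -0.49, 0, 0, 0, 0], [0, 0, 0, 0, 0, 0], [0, 0, 0, 0, 0, 0]])

```text
time: 13.28
ee_pos: [0.5772, 0.0414, 0.068]
eef_rot: [0.707, 0.707, -0.001, 0.001]
ft_force: [-1.8, -6.8, 5.2]
width: 0.0233
grip_force: 15.0
```

Request:
carry_out(moves=[[0.02, -0.48, 0, 0, 0, 0], [0.2, -0.45, 0, 0, 0, 0], [0.31, -0.38, 0, 0, 0, 0], [0.4, -0.29, 0, 0, 0, 0], [0.46, -0.18, 0, 0, 0, 0], [0, 0, 0, 0, 0, 0], [0, 0, 0, 0, 0, 0]])

```text
time: 14.15
ee_pos: [0.5062, 0.0997, 0.068]
eef_rot: [0.707, 0.708, 0.0, 0.0]
ft_force: [2.3, 0.9, 4.3]
width: 0.0234
grip_force: 15.0
```

Run:
```python
from h import *
for n in ["scene","top"]:
    c=cam(n); np.savez(n+"4.npz",**c)
c=dict(np.load("scene4.npz"));o=dict(np.load("scene0.npz"))
a=[cv2.resize(x["pixels"][180:280,195:300],None,fx=3.7,fy=5,interpolation=cv2.INTER_CUBIC) for x in (o,c)]
cv2.imwrite("pics/cmp4.png",np.hstack(a)[:,:,::-1]);print(read_state()["ee_pos"])
```

```text
[0.50629098 0.09907475 0.06795974]
```

View pics/cmp4.png

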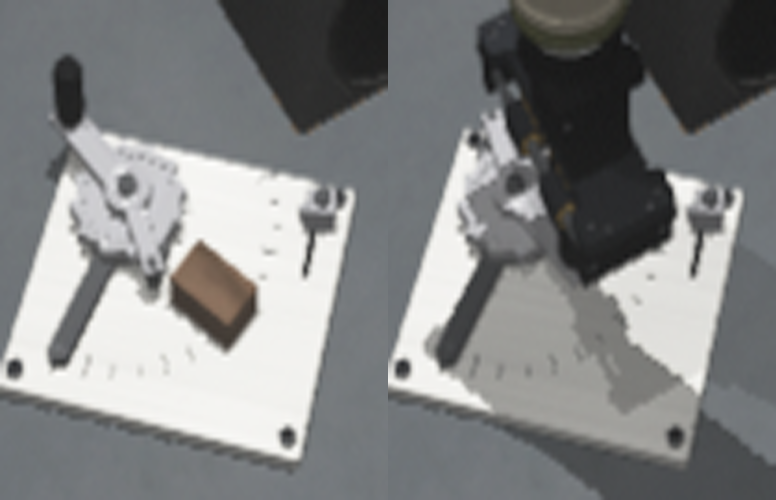

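The comparison shows the torque arm unmoved (tip at (60,360) in both crops) and the crank about 180° round. Now anticlockwise.

Request:
carry_out(moves=[[-0.23, 0.09, 0, 0, 0, 0], [-0.23, 0.09, 0, 0, 0, 0], [-0.2, 0.14, 0, 0, 0, 0], [-0.2, 0.15, 0, 0, 0, 0], [-0.15, 0.19, 0, 0, 0, 0], [-0.16, 0.19, 0, 0, 0, 0], [-0.1, 0.22, 0, 0, 0, 0], [-0.1, 0.23, 0, 0, 0, 0], [-0.04, 0.24, 0, 0, 0, 0], [-0.04, 0.24, 0, 0, 0, 0], [0.02, 0.24, 0, 0, 0, 0], [0.03, 0.25, 0, 0, 0, 0], [0, 0, 0, 0, 0, 0], [0, 0, 0, 0, 0, 0]])

```text
time: 16.0
ee_pos: [0.5963, 0.043, 0.0679]
eef_rot: [0.707, 0.707, -0.0, -0.001]
ft_force: [-3.6, 1.8, 9.8]
width: 0.0239
grip_force: 15.0
```

```bash
cat > tip.py <<'E'
from h import *
import sys
n=sys.argv[1]
st=read_state();p=st["ee_pos"];d=p[:2]-[.5795,.1163];print(p,"knob ang",np.degrees(np.arctan2(d[1],d[0])),np.hypot(*d),st["ft_force"])
for k in ["scene","top","wrist"]:
    c=cam(k);np.savez(k+n+".npz",**c)
    P=cloud(c);r_=np.hypot(P[...,0]-.5785,P[...,1]-.119);V=c["pixels"].max(-1)
    m=(P[...,2]>.015)&(P[...,2]<.026)&(r_>.055)&(r_<.145)&(V<110)
    q=P[m]-[.5785,.119,0]; 
    if len(q)>4: print(k,m.sum(),"ang med",np.median(np.degrees(np.arctan2(q[:,1],q[:,0]))%360),"rmax",np.hypot(q[:,0],q[:,1]).max())
s=dict(np.load("scene"+n+".npz"))
cv2.imwrite(f"pics/s{n}.png",cv2.resize(s["pixels"][180:280,185:300],None,fx=5,fy=5,interpolation=cv2.INTER_CUBIC)[:,:,::-1])
E
python3 tip.py 5
```

```text
[0.59626388 0.04297441 0.06792745] knob ang -77.12221711205241 0.0752174882387475 [-3.63417243  1.76293564  9.80520078]
scene 135 ang med 190.8560536262567 rmax 0.14475481345586738
top 72 ang med 194.00222556292454 rmax 0.12420950546026195
wrist 3692 ang med 191.99796316913455 rmax 0.12889263700862252
```

Request:
carry_out(moves=[[0.08, 0.25, 0, 0, 0, 0], [0.11, 0.24, 0, 0, 0, 0], [0.14, 0.22, 0, 0, 0, 0], [0.17, 0.2, 0, 0, 0, 0], [0.2, 0.17, 0, 0, 0, 0], [0, 0, 0, 0, 0, 0], [0, 0, 0, 0, 0, 0]])

```text
time: 17.02
ee_pos: [0.6392, 0.0706, 0.0679]
eef_rot: [0.707, 0.707, -0.001, -0.001]
ft_force: [-4.8, 0.3, 10.9]
width: 0.0235
grip_force: 15.0
```

```bash
python3 tip.py 6
python3 - <<'E'
from h import *
for n in ["w1","w3"]:
    c=dict(np.load(n+".npz"));P=cloud(c);r_=np.hypot(P[...,0]-.5785,P[...,1]-.119);V=c["pixels"].max(-1)
    a=np.degrees(np.arctan2(P[...,1]-.119,P[...,0]-.5785))
    m=(P[...,2]>.015)&(P[...,2]<.026)&(r_>.055)&(r_<.145)&(V<110)&(a>100)&(a<150);print(n,m.sum(),np.median(a[m]))
E
```

```text
[0.63920575 0.07064865 0.06791453] knob ang -37.40172874120509 0.07515864326740604 [-4.84428068  0.29452056 10.85717335]
scene 131 ang med 230.09516797112673 rmax 0.14462460303080524
top 63 ang med 232.6768091130307 rmax 0.11437278751646753
wrist 1514 ang med 230.16309053091948 rmax 0.14381868236458353
w1 1062 127.288709553475
w3 929 124.69869525775091
```

View pics/s6.png

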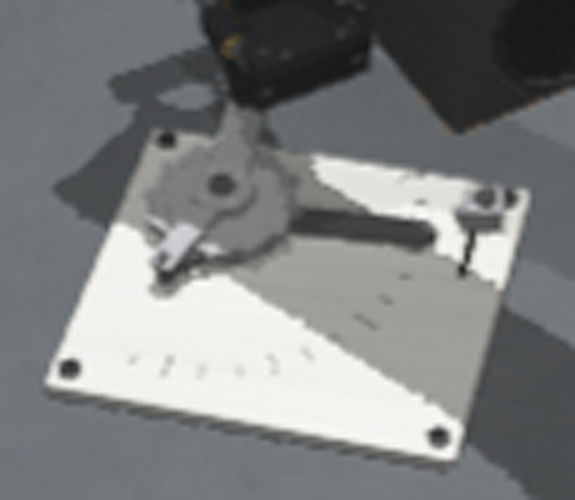

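The scene crop shows the arm's point at (437,238), just short of the lug, whose screw is at (487,197). I'll compute both angles in this same view.

Run:
```python
from h import *
s=dict(np.load("scene6.npz"));t=dict(np.load("top6.npz"))
f=lambda x,y:(x/5+184.6,y/5+179.6)
H=onz(s,*f(222,184),.044)[:2];print("hub",H)
an=lambda p:(np.degrees(np.arctan2(p[1]-H[1],p[0]-H[0]))%360).round(2)
for n,p,z in [("tip",f(437,236),.019),("tiplo",f(432,243),.0175),("screw",f(487,197),.037),("nosetop",f(458,208),.032)]:
    q=onz(s,*p,z);print(n,q.round(4),an(q),np.hypot(*(q[:2]-H)))
# arm axis line: dark pixels of arm via colour in top & scene, cast to z=.021, PCA line through
for nm,c in [("scene",s),("top",t),("scene0",dict(np.load("scene0.npz"))),("top0",dict(np.load("top0.npz")))]:
    V=c["pixels"].max(-1).astype(int);out=[]
    for v in range(150,300):
        for u in range(180,320):
            if V[v,u]<95:
                q=onz(c,u,v,.0205);d=q[:2]-[.5785,.119];rr=np.hypot(*d);a=np.degrees(np.arctan2(d[1],d[0]))%360
                if .06<rr<.122 and (215<a<245 if '0' not in nm else 110<a<145): out.append(q[:2])
    o=np.array(out); 
    if len(o)>5:
        vx,vy,x0,y0=cv2.fitLine(o.astype(np.float32),cv2.DIST_HUBER,0,.001,.001).ravel()
        m=o.mean(0); print(nm,len(o),"line ang",np.degrees(np.arctan2(vy,vx))%180+0,"centroid ang",np.degrees(np.arctan2(m[1]-.119,m[0]-.5785))%360)
```

```text
hub [0.57651696 0.12140577]
tip [0.4994 0.0182 0.019 ] 233.26 0.12884739338671164
tiplo [0.4971 0.0228 0.0175] 231.17 0.12661987734111535
screw [ 0.4986 -0.0151  0.037 ] 240.28 0.15720179735587134
nosetop [0.503  0.0021 0.032 ] 238.34 0.14016527228222417
scene 108 line ang 48.98745 centroid ang 230.64317890260307
top 67 line ang 46.906944 centroid ang 234.98489976178632
scene0 14 line ang 127.989784 centroid ang 132.58225778066654
```

Request:
carry_out(moves=[[0.05, 0.04, 0, 0, 0, 0], [0.05, 0.04, 0, 0, 0, 0], [0.06, 0.03, 0, 0, 0, 0], [0, 0, 0, 0, 0, 0], [0, 0, 0, 0, 0, 0]])

```text
time: 17.8
ee_pos: [0.6432, 0.0765, 0.0679]
eef_rot: [0.707, 0.707, -0.001, -0.001]
ft_force: [-6.2, -2.1, 12.5]
width: 0.0236
grip_force: 15.0
```

Request:
carry_out(moves=[[0, 0, 0, 0, 0, 0], [0, 0, 0, 0, 0, 0], [0, 0, 0, 0, 0, 0], [0, 0, -1, 0, 0, 0], [0, 0, -1, 0, 0, 0], [0, 0, -1, 0, 0, 0], [0, 0, -1, 0, 0, 0], [0, -1, 0, 0, 0, 0], [0, -1, 0, 0, 0, 0], [-0.7, -0.8, 0, 0, 0, 0], [-0.7, -0.8, 0, 0, 0, 0], [-0.8, -0.8, 0, 0, 0, 0], [-0.8, 0, 0, 0, 0, 0], [-0.8, 0, 0, 0, 0, 0], [0, 0, 0, 0, 0, 0], [0, 0, 0, 0, 0, 0]], fingers=50)

```text
time: 19.8
ee_pos: [0.4684, -0.0743, 0.2276]
eef_rot: [0.707, 0.707, 0.0, -0.0]
ft_force: [0.1, -0.4, -0.9]
width: 0.0498
grip_force: 0.0
```

```bash
python3 tip.py 7
python3 - <<'E'
from h import *
w=dict(np.load("wrist7.npz"));print(w["xyz"],w["orientation"])
P=cloud(w);m=(np.hypot(P[...,0]-.54,P[...,1]-.05)<.1)&(w["range_z"]>0);v,u=np.where(m)
print(u.min(),u.max(),v.min(),v.max())
cx,cy=int(np.median(u)),int(np.median(v));print(cx,cy)
x0=min(max(cx-80,0),400);y0=min(max(cy-60,0),300)
print(x0,y0);cv2.imwrite("pics/w7.png",cv2.resize(w["pixels"][y0:y0+120,x0:x0+160],None,fx=5,fy=5,interpolation=cv2.INTER_CUBIC)[:,:,::-1])
E
```

```text
[ 0.46842972 -0.0742717   0.22757772] knob ang -120.23477497482685 0.22057692518233318 [ 0.13862377 -0.41749705 -0.87044809]
scene 128 ang med 235.70091799187006 rmax 0.1448541155879078
top 41 ang med 237.88725784908615 rmax 0.12269110986411541
wrist 1060 ang med 237.3046016074103 rmax 0.14471398616375947
[ 0.46780784 -0.00067062  0.37065897] [ 9.90856414e-01  1.19433260e-03 -1.29183976e-04  1.34915244e-01]
254 559 0 379
384 104
304 44
```

Run:
```python
from h import *
w=dict(np.load("wrist7.npz"))
def pr(p):
    q=R.from_quat(w["orientation"]).inv().apply(np.array(p)-w["xyz"]);return q[0]/q[2]*w["fx"]+w["cx"],q[1]/q[2]*w["fy"]+w["cy"]
for p in [(.5785,.119,.044),(.5105,.0025,.0175),(.503,-.0145,.037)]:print(pr(p))
u,v=pr((.54,.055,.02));x0,y0=int(u-80),max(int(v-60),0);print(x0,y0)
cv2.imwrite("pics/w7.png",cv2.resize(w["pixels"][y0:y0+120,x0:x0+160],None,fx=5,fy=5,interpolation=cv2.INTER_CUBIC)[:,:,::-1])
```

```text
(np.float64(400.55635026825905), np.float64(-12.425979731292614))
(np.float64(318.2035029568407), np.float64(119.99049163797636))
(np.float64(312.74372749774705), np.float64(136.59673963554715))
268 7
```

View pics/w7.png

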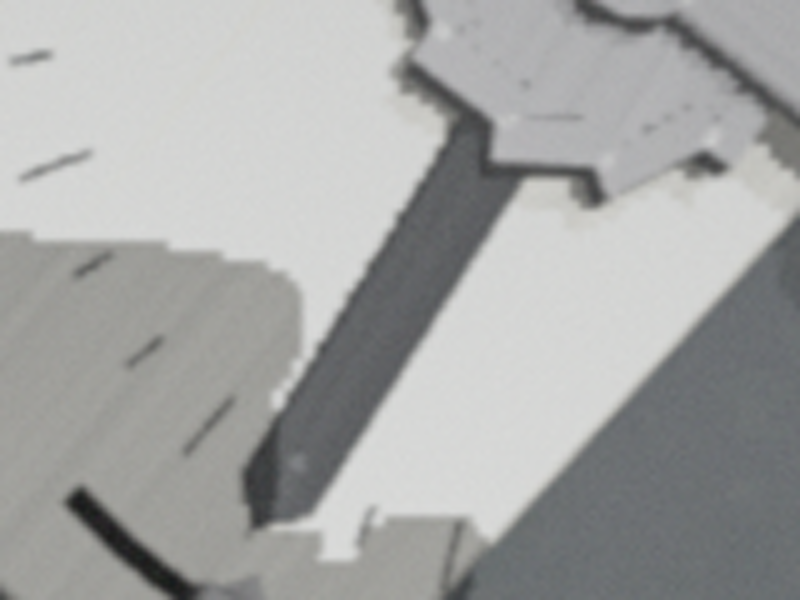

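The crop shows the arm's point at (258,525), which is full-frame (319,112), close to the lug's nose at the lower edge. I'll get the angle from the arm's edges and the lug numerically.

Run:
```python
from h import *
w=dict(np.load("wrist7.npz"));P=cloud(w)
f=lambda x,y,z:onz(w,x/5+267.6,y/5+6.6,z)[:2]
L=[f(455,140,.021),f(275,425,.021)];Rr=[f(515,190,.021),f(320,510,.021)]
for a,b in (L,Rr):
    d=b-a;print("edge ang",np.degrees(np.arctan2(d[1],d[0]))%360)
# centreline: mean of edges; width
n=(L[1]-L[0])/np.linalg.norm(L[1]-L[0]);pn=np.array([-n[1],n[0]]);print("width",(Rr[0]-L[0])@pn)
mid=(L[0]+L[1])/2+pn*((Rr[0]-L[0])@pn)/2
for H in [(.5785,.119),(.5795,.1163)]:
    H=np.array(H);print("line offset from hub mm",1e3*(mid-H)@pn)
    for nm,q in [("tip",f(258,522,.0175)),("mid",mid),("nose w1",np.array([.510,.0009]))]:
        d=q-H;print(nm,q.round(4),np.hypot(*d).round(4),(np.degrees(np.arctan2(d[1],d[0]))%360).round(2))
    m=(P[...,2]>.029)&(P[...,2]<.045)&(np.hypot(P[...,0]-.503,P[...,1]+.013)<.03);v,u=np.where(m)
    q=P[m].mean(0);d=q[:2]-H;print("lug",m.sum(),u.min(),u.max(),v.min(),v.max(),q,(np.degrees(np.arctan2(d[1],d[0]))%360).round(2))
    ps=P[m&(P[...,2]>.0355)].mean(0);d=ps[:2]-H;print("screw",ps,np.degrees(np.arctan2(d[1],d[0]))%360)
g=cv2.cvtColor(w["pixels"],cv2.COLOR_RGB2GRAY)
print("gray lug rows");[print(v,g[v,304:332:1]) for v in range(108,146,2)]
```

```text
edge ang 237.72110570628018
edge ang 239.40219831395
width 0.015834663013184102
line offset from hub mm -0.13524556531010362
tip [0.5112 0.0119] 0.1264 237.87
mid [0.5376 0.0545] 0.0764 237.62
nose w1 [0.51   0.0009] 0.1365 239.89
lug 414 299 324 123 150 [ 0.5023402  -0.01495205  0.03309276] 240.38
screw [ 0.50211277 -0.01602613  0.03666747] 240.502212388381
line offset from hub mm -2.42261473983986
tip [0.5112 0.0119] 0.1247 236.82
mid [0.5376 0.0545] 0.0747 235.86
nose w1 [0.51   0.0009] 0.1347 238.94
lug 414 299 324 123 150 [ 0.5023402  -0.01495205  0.03309276] 239.55
screw [ 0.50211277 -0.01602613  0.03666747] 239.67996669836646
gray lug rows
108 [159 159 158 160 159 155 157 158 157 158 161 157 152 128  77  64  68  66
  81 101 103 103  98  97 100 102 122 169]
110 [159 158 159 158 160 158 160 160 158 159 159 158 156 136  85  61  65  65
  83  99 105 106 110 132 155 170 190 209]
112 [159 157 157 158 162 155 158 158 159 157 159 155 155 135 101  95 110 141
 174 192 192 193 197 202 207 209 211 210]
114 [158 158 159 159 156 158 157 158 157 155 157 156 149 139 145 158 161 161
 161 161 15
[... 1115 characters left out ...]
109  81  65  64  64  67  69  59  62  73  85 110 124 125 131 129
 123 110  97 119 139 152 155 158 164 188]
136 [127 111  78  63  69  67  67  66  66  66  62  62  65  81 108 123 125 121
 104  64  41  29  37  61  84 107 144 187]
138 [117  88  68  65  62  63  62  64  66  68  64  64  67  71  97 120 123 111
  88  65  42  28  27  26  45  95 148 187]
140 [123  96  70  64  62  67  64  59  61  57  64  64  65  87 110 118 127 140
 155 150 137 114  85  68  83 136 184 209]
142 [129 119  94  67  60  63  65  65  64  62  65  64  81  99 115 133 151 158
 158 158 160 160 159 155 153 165 189 213]
144 [120 123 123 115  97  84  72  70  76  81  96 102 115 120 134 150 157 158
 160 159 159 159 160 160 159 164 188 212]
```

The arm is about 2.3° short of the lug (237.8° against 240.2°). I'll regrip the knob and nudge it.

Request:
carry_out(moves=[[0.8, 0, 0, 0, 0, 0], [0.8, 0, 0, 0, 0, 0], [0.8, 0.8, 0, 0, 0, 0], [0.7, 0.8, 0, 0, 0, 0], [0.67, 0.8, 0, 0, 0, 0], [0, 1, 0, 0, 0, 0], [0, 0.97, 0, 0, 0, 0], [0, 0, 1, 0, 0, 0], [0, 0, 1, 0, 0, 0], [0, 0, 1, 0, 0, 0], [0, 0, 0.97, 0, 0, 0], [0, 0, 0, 0, 0, 0], [0, 0, 0, 0, 0, 0]])

```text
time: 21.58
ee_pos: [0.6439, 0.0767, 0.0705]
eef_rot: [0.707, 0.707, 0.001, 0.0]
ft_force: [0.6, -0.1, 0.6]
width: 0.0501
grip_force: 0.0
```

Request:
carry_out(moves=[[0, 0, 0, 0, 0, 0], [0, 0, 0, 0, 0, 0], [0, 0, 0, 0, 0, 0], [0, 0, 0, 0, 0, 0], [0, 0, 0, 0, 0, 0]], fingers=18)

```text
time: 22.2
ee_pos: [0.6428, 0.0759, 0.0692]
eef_rot: [0.707, 0.707, -0.0, -0.0]
ft_force: [-4.5, -0.3, 4.8]
width: 0.0233
grip_force: 15.0
```

Request:
carry_out(moves=[[0.04, 0.03, 0, 0, 0, 0], [0.05, 0.03, 0, 0, 0, 0], [0, 0, 0, 0, 0, 0], [0, 0, 0, 0, 0, 0], [0, 0, 0, 0, 0, 0]])

```text
time: 22.82
ee_pos: [0.6449, 0.0793, 0.0692]
eef_rot: [0.707, 0.707, -0.001, -0.0]
ft_force: [-6.1, -2.5, 7.5]
width: 0.0233
grip_force: 15.0
```

Request:
carry_out(moves=[[0, 0, 0, 0, 0, 0], [0, 0, 0, 0, 0, 0], [0, 0, 0, 0, 0, 0], [0, 0, -1, 0, 0, 0], [0, 0, -1, 0, 0, 0], [0, 0, -1, 0, 0, 0], [0, 0, -1, 0, 0, 0], [0, -1, 0, 0, 0, 0], [0, -1, 0, 0, 0, 0], [-0.7, -0.8, 0, 0, 0, 0], [-0.7, -0.8, 0, 0, 0, 0], [-0.8, -0.8, 0, 0, 0, 0], [-0.8, 0, 0, 0, 0, 0], [-0.8, 0, 0, 0, 0, 0], [0, 0, 0, 0, 0, 0], [0, 0, 0, 0, 0, 0]], fingers=50)

```text
time: 24.82
ee_pos: [0.4698, -0.0718, 0.2289]
eef_rot: [0.707, 0.708, 0.0, 0.0]
ft_force: [0.1, 0.2, 0.9]
width: 0.05
grip_force: 0.0
```

Run:
```python
from h import *
H=np.array([.5785,.119])
c=cam("wrist");np.savez("wrist8.npz",**c)
for nm,w in (("old",dict(np.load("wrist7.npz"))),("new",c)):
    hs=w["pixels"].max(-1).astype(int);out=[]
    A=[]
    for v in range(20,125):
        for u in range(290,400):
            if hs[v,u]<125:
                q=onz(w,u,v,.021)[:2]-H;rr=np.hypot(*q);a=np.degrees(np.arctan2(q[1],q[0]))%360
                if .06<rr<.118 and 228<a<252:A.append((rr,a))
    A=np.array(A);b=[A[(A[:,0]>=l)&(A[:,0]<l+.015)] for l in (.06,.075,.09,.105)]
    print(nm,len(A),[(round((x[:,1].min()+x[:,1].max())/2,2),round(np.median(x[:,1]),2)) for x in b if len(x)])
    P=cloud(w);m=(P[...,2]>.029)&(P[...,2]<.045)&(np.hypot(P[...,0]-.503,P[...,1]+.013)<.03);q=P[m].mean(0);d=q[:2]-H;print("lug",m.sum(),q,np.degrees(np.arctan2(d[1],d[0]))%360)
```

```text
old 952 [(np.float64(236.9), np.float64(237.14)), (np.float64(237.38), np.float64(237.37)), (np.float64(237.52), np.float64(237.58)), (np.float64(234.99), np.float64(237.22))]
lug 414 [ 0.5023402  -0.01495205  0.03309276] 240.37916359800784
new 926 [(np.float64(239.67), np.float64(239.64)), (np.float64(239.81), np.float64(239.92)), (np.float64(239.98), np.float64(239.98)), (np.float64(236.31), np.float64(239.75))]
lug 415 [ 0.50237505 -0.01481618  0.03303799] 240.365447321014
```

```bash
python3 -c "
from h import *
print(r.close_job())"
```

```text
the job is handed in; nothing more can be done
None
```

I handed the job in: the chock is off the bed and lying on the bench, the crank went clockwise about 180° with the torque arm staying put, then anticlockwise until the arm's point stood within about 0.5° of the index nose by my wrist-camera measurement, and the knob is released.

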